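# Idler in, tensioner held back for the new belt

### The job

The saw's belt-drive bracket is being made ready for a new belt. First put the loose idler block fully home in the shallow rectangular pocket of the bracket, roller up, and let go of it; then take the upright black post at the end of the sprung tensioner arm and push the arm back past the last click of its pawl until it lies against its rubber stop. Finish while holding the arm pressed back there, since the pawl alone lets it spring too far forward again for the belt to pass, and leave the small parts and tools lying where they are.

Things in the scene. Friction and masses are not known exactly. Their poses are not given: they have to be found in the camera images.
- drive_bracket: Fixed green plate, 190 (x) x 300 (y) x 10 mm. Origin: centre of its underside, on the table; x away from the robot at yaw 0, y left, z up. On it (mm): belt pulleys 84 across at (-45, 100) and 54 across at (-60, -40), tops with nuts at z = 65; pocket at (48, 105); tensioner pivot (40, -105); rubber stop (69, -18), its bracket to z = 44; pawl guide round (-44, -110), to z = 45.
- pocket (a point): Centre of the pocket's floor, 10 mm above the table; axes as the bracket's. A raised frame at the bracket's far left: inside 70 mm along x, 44 mm along y; walls 8 mm high and 6 mm thick, tops at z = 18. The idler block drops in from above, its 66 mm side along the pocket's x, with 2 mm play on each side.
- idler_block: Loose dark steel block with a roller on top, 0.3 kg, on the table right of the bracket. Origin: centre of its underside; z up, x along its long side. Block 66 x 40 x 28 mm high, lowest 3 mm stepped in 3 mm all round; roller 36 across from z = 28 to 44, bolt head to 50. Either end may lead. Grip across the 40 mm sides, fingertips at least 12 mm above its underside to stay above the pocket's walls.
- tensioner_arm (a joint): Angle of the sprung arm (rad): 0 at rest, 0.60 against the rubber stop; clockwise from above about tensioner_pivot as it grows, the post going about 82 mm away from the robot. A spring drives it to 0: about 5 N at the post at rest, 10 N at the stop, plus 2 N as the pawl climbs a tooth. Clicks at 0.15, 0.30, 0.45; let go beyond 0.45 it springs back to 0.45 and stays on the last tooth.
- tensioner_post (a point): Middle of the upright black post at the arm's free end, 140 mm from the pivot, 80 mm above the table: a round grip 16 mm across from z = 58 to 94, with a slightly wider cap to 103. Below it a roller, 34 mm across (z = 39 to 55). Grip the post from above, fingertips above z = 58, or push it with shut fingers.
- tensioner_pivot (a point): The tensioner arm's axis, 33 mm above the table; at joint value q the arm points from here along the bracket's +y turned by (0.45 - q) rad counter-clockwise from above.
- pawl (a joint): Sprung steel pawl sliding in its guide towards the pivot (m): 0 when it is down between teeth, up to 0.0045 while it rides over a tooth. It works by itself.
- bolt_1: M12 hex bolt standing on its head, 21 mm wide, 53 mm high; origin under its centre. Bystander, stays where it lies.
- bolt_2: Another such M12 bolt, 53 mm high; origin under its centre. Bystander, stays where it lies.
- nut: M12 nut, 20 x 23 x 10 mm, lying on the near edge of the bracket plate between the pulleys; origin under its centre. Bystander, stays where it lies.
- hex_key: Hex key, 49 x 114 x 7 mm; origin under its centre. Bystander, stays where it lies.
- blade_flange: Round steel blade flange, 91 mm across, 16 mm high; origin under its centre. Bystander, stays where it lies.
- star_knob: Black star knob, 50 mm across, 27 mm high; origin under its centre. Bystander, stays where it lies.
- wax_tin: Round tin, 66 mm across, 24 mm high; origin under its centre. Bystander, stays where it lies.
- offcut: Oak offcut, 50 x 85 x 22 mm; origin under its centre. Bystander, stays where it lies.

How it is judged (in metres and radians):
On the way, in this order (a step that is already met when the one before it is completed fails the run):
1. the idler block is home in its pocket and let go (horizontal distance between idler_block and pocket below 0.005 m and z of idler_block in the frame of pocket below 0.003 m and angle between idler_block's own z axis and vertical below 0.06 rad and angle between the x axis of idler_block and the x axis of drive_bracket, either way round below 0.1 rad and contact force between the fingers and idler_block below 0.2 N), for 0.3 s.
2. the tensioner arm is pushed past its last click (value of joint tensioner_arm above 0.47 rad), for 0.1 s.
At the end, for the whole second after the job is handed in: The idler block sits in its pocket, roller up (within 5 mm, underside within 3 mm of the floor, not tilted), untouched; the fingers hold the tensioner arm back beyond 0.54 rad (stop at 0.60, last tooth 0.45) with more than 3 N, the pawl down behind the last tooth (all of step 1 and value of joint tensioner_arm above 0.54 rad and value of joint pawl below 0.002 m and contact force between the fingers and drive_bracket above 3 N); the arm keeps its last pose, push and grip.
It fails at once if a bystanding part or tool is moved more than 3 cm (distance of any of bolt_1, bolt_2, nut, hex_key, blade_flange, star_knob, wax_tin, offcut from where it was at the start of the episode above 0.03 m).
It also fails if it takes over 48 s, if anything falls off the work surface, if the arm or the gripper's body presses on something with over 40 N, if the wrist force passes 120 N, or if a joint passes its speed limit or range.

### The arm

A 6-joint arm with a two-finger parallel gripper is mounted at the origin on the work surface; the furniture and walls round the work are solid. World frame = base frame: x ahead of the robot, y to its left, z up, the work surface at z = 0. Lengths are in mm, angles in rad, forces in N, time in s.
With the tool pointing down it reaches from about 400 to 925 mm from the base axis. Payload 3.4 kg.
Tool frame: the origin (TCP) lies at the very end of the fingers, on their centre line; the grasp point (between the pads) lies 19 mm behind it; z points along the fingers, y is the line along which they close (so a half turn about z gives the same grasp; the last joint's range is limited). The gripper opens to 85 mm and grips with 20 to 120 N. Pads are 22 mm wide; open, the fingers measure 114 mm over their backs; the gripper's body (76 mm by 85 mm) begins 54 mm behind the grasp point. The pads swing forward as they close: fully open they stand 13 mm farther back than shut.
Start: joints at [-1.423, 0.307, 1.506, -0, 1.328, -0.073], TCP at [126.467, -560.925, 231.305] pointing down, gripper open.
Joint ranges: [-3.12, 3.12], [-1.05, 2.28], [0.14, 2.33], [-1.42, 4.57], [0.1, 2.73], [-2.68, 2.68]. Speed limits (rad/s): [2.57, 2.57, 3.14, 3.14, 3.14, 3.14].

### API

Orientations are given as [roll, pitch, yaw] about the fixed x, y, z axes, in that order (R = Rz(yaw) Ry(pitch) Rx(roll)).
In Python, from bench import bot, vision, workorder gives the robot as it stands. The module is installed in compiled form; this text tells all that it offers.
- The arm moves only by the shell command python3 -m inch 'ROWS'. ROWS is JSON, a list of rows, each a list of 3 entries, a list of its own where there are three numbers: the opening, from 0 (shut) to 1 (fully open), then the shift along the world's x, y, z in m, then the turn about the world's z in degrees. In form: [[gripper, [tx, ty, tz], roll], ...]. A call has exactly 8 rows; each row shifts and turns the commanded pose from where the row before left it; what a row does not reach is not made up. A row lasts 1/12 s, in which the tool goes at most 41.7 mm and 7.16 degrees, less where a joint would pass 70% of its speed; a pose out of reach is approached as far as the arm can. A call with a gripper value outside its range is refused whole. The fingers move at their own pace and stop on an object; the grip force is fixed at half the most. Time passes only in rows, so rows that do not move let the fingers close, or fill a call up. It gives the time, the measured TCP pose, the force, the opening and the grip force at its end, in the units of the state.
- bot.get_obs(): the state, without advancing time (a new reading comes with each control period).
- vision.capture(name): name is "scene" or "top" or "wrist"; returns the picture (400x640x3 uint8, red, green, blue); there is no depth.
- vision.camera_model(name): a dict with "intrinsics" (3x3 intrinsics, pixels), "xyz" and "rotation" of the camera in the world. Camera axes: x right, y down, z forward; pixel columns grow to the right and rows downward; lengths in mm; the calibration is good to about 2 mm. The wrist camera is an equidistant fisheye: a pixel r from the principal point sees the ray r / f radians off the axis. A picture is of the moment at which its call begins: read the wrist's pose just before it. camera_model takes no time and is no camera call; for the wrist camera it gives the pose at the moment of the call.
- workorder.hand_in(): hands the job in; it is judged then, once.
The state is a dict: "time": time; "q": joint angles; "qvel": joint speeds; "joint_torque": joint torques, N m; "eef_pos": TCP position; "orientation": TCP orientation; "ft_force": force on the tool from outside, world axes, zero at the start; "wrist_torque": the same for the moment, N m; "opening": finger opening in mm; "gripper_force": force on a finger pad.
Only numpy, scipy, OpenCV 4.12 (cv2) and the standard library are available. Lean on these libraries where they do the work, as an engineer would, in place of code of your own. Each camera call takes 0.05 s, during which the arm holds its last target. There are 200 camera calls.

## Working session

There is one attempt and no reset: what is moved stays moved. The work goes in short steps, Python scripts to look and compute and a shell command to move; the robot and the scene stay as the last step left them, time stands still between calls to the robot, and variables do not carry over. Pictures are saved under pics/ and viewed, at most 10 in all, crops included, and the job is handed in when it is done.

```bash
mkdir -p pics; python3 - <<'E'
from bench import bot, vision
import cv2
o=bot.get_obs(); print(o['time'],o['eef_pos'],o['orientation'],o['opening'])
for n in ["scene","top","wrist"]:
    m=vision.camera_model(n); print(n,m)
    cv2.imwrite(f"pics/{n}0.png",cv2.cvtColor(vision.capture(n),cv2.COLOR_RGB2BGR))
E
```

```text
0.0 [ 126.36102787 -560.22164454  230.38032353] [-3.13954830e+00 -1.32785549e-04  2.21829392e-01] 85.4032571205678
scene {'intrinsics': array([[497.15479262,   0.        , 322.52544431],
       [  0.        , 497.15479262, 195.64243755],
       [  0.        ,   0.        ,   1.        ]]), 'xyz': array([-367.24698122,  758.05179754,  830.00580656]), 'rotation': array([-2.16029991e+00, -2.42605299e-04, -2.35259606e+00])}
top {'intrinsics': array([[443.22338112,   0.        , 321.59799964],
       [  0.        , 443.22338112, 201.77885547],
       [  0.        ,   0.        ,   1.        ]]), 'xyz': array([ 265.33220404,  -12.59911471, 1350.74442017]), 'rotation': array([-3.01849027, -0.02299158, -1.55210112])}
wrist {'intrinsics': array([[309.70691629,   0.        , 323.55671499],
       [  0.        , 309.70691629, 195.99265373],
       [  0.        ,   0.        ,   1.        ]]), 'xyz': array([ 205.32407283, -542.92235376,  373.39111422]), 'rotation': array([ 2.81961838e+00,  1.40028470e-03, -1.34952812e+00])}
```

View pics/top0.png

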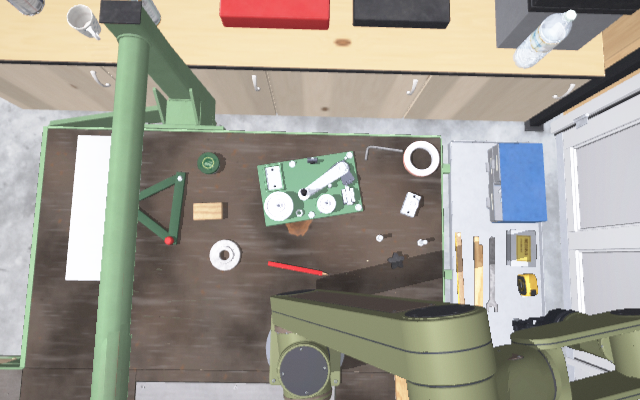

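View pics/scene0.png

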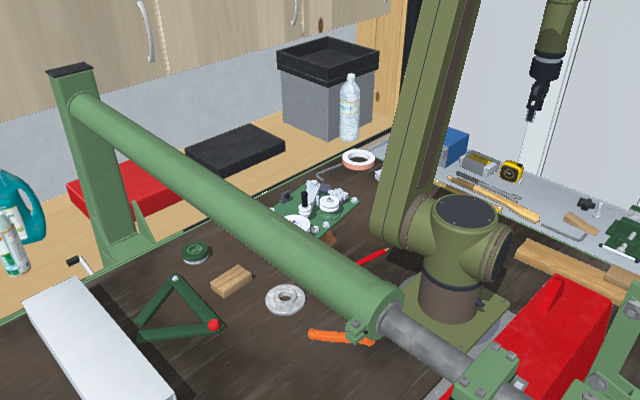

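The top view shows the bracket at about (310,188), the idler block at (411,204) and bolts at (379,238) and (422,242). In the scene view the bracket is mostly hidden behind the gantry tube. Next I'll enlarge the top view.

```bash
python3 - <<'E'
import cv2
im=cv2.imread("pics/top0.png")[140:260,245:445]
cv2.imwrite("pics/topc.png",cv2.resize(im,None,fx=4,fy=4,interpolation=cv2.INTER_CUBIC))
E
```

```text
(no output)
```

View pics/topc.png

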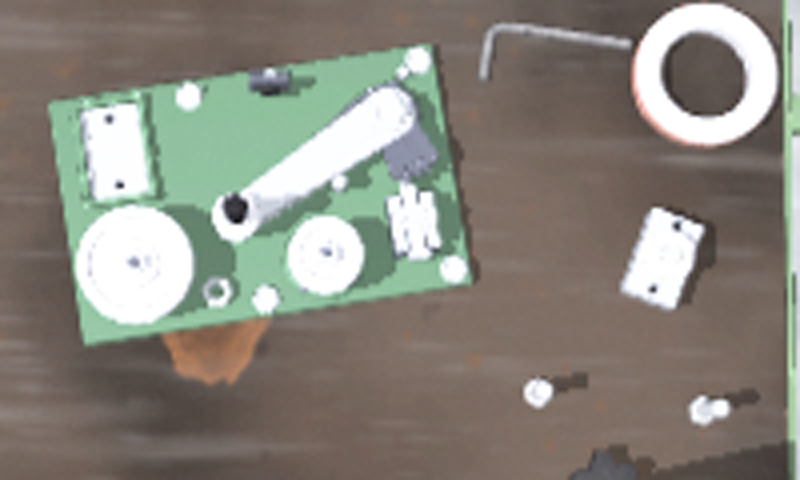

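View pics/wrist0.png

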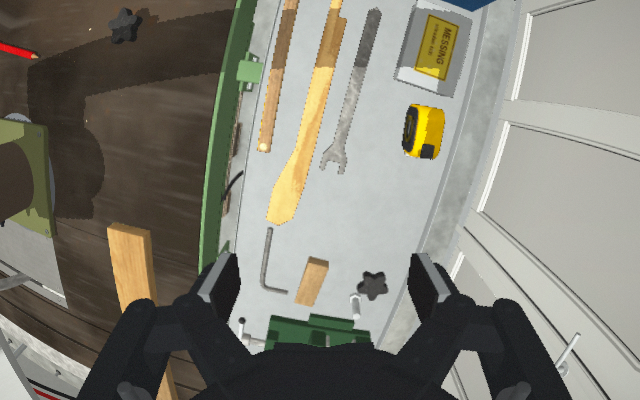

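The crop (4x) shows the plate corners at (50,104), (432,44), (472,284) and (86,344), the pocket at (118,153), the post at (235,208) and the block at (664,258). The wrist camera doesn't see the work yet.

```bash
cat >h.py <<'E'
import cv2, numpy as np
from bench import bot, vision
from scipy.spatial.transform import Rotation as R
def snap(n,f=None):
    m=vision.camera_model(n); im=vision.capture(n)
    if f: cv2.imwrite(f,cv2.cvtColor(im,cv2.COLOR_RGB2BGR))
    return m,im
def cast(m,n,uv,z):
    K=m['intrinsics']; uv=np.atleast_2d(uv).astype(float)
    d=(uv-[K[0,2],K[1,2]])/K[0,0]
    if n=='wrist':
        r=np.linalg.norm(d,axis=1,keepdims=True)+1e-9
        d=np.hstack([d/r*np.sin(r),np.cos(r)])
    else: d=np.hstack([d,np.ones((len(d),1))])
    w=R.from_euler('xyz',m['rotation']).apply(d); c=np.array(m['xyz'])
    return c+w*((z-c[2])/w[:,2])[:,None]
def rect(pts):
    c,(a,b),t=cv2.minAreaRect(pts[:,:2].astype(np.float32)); return np.round(c,1),round(a,1),round(b,1),round(t,2)
def big(mask):
    c,_=cv2.findContours(mask.astype(np.uint8),cv2.RETR_EXTERNAL,cv2.CHAIN_APPROX_NONE)
    return max(c,key=cv2.contourArea)[:,0,:]
def sub(mask,x0,y0,x1,y1):
    o=np.zeros_like(mask); o[y0:y1,x0:x1]=mask[y0:y1,x0:x1]; return o
E
python3 - <<'E'
from h import *
m=vision.camera_model('top'); im=cv2.cvtColor(cv2.imread('pics/top0.png'),cv2.COLOR_BGR2RGB)
h=cv2.cvtColor(im,cv2.COLOR_RGB2HSV)
g=sub((h[...,0]>40)&(h[...,0]<90)&(h[...,1]>50),250,145,368,232)
print('plate',rect(cast(m,'top',big(g),10)))
b=sub(im.min(2)>150,395,185,425,222)
print('block',rect(cast(m,'top',big(b),30)))
for n,p,z in [('post',(235,208),103),('pocket',(118,153),15),('bolt',(538,392),53),('bolt',(703,410),53),('c1',(50,104),10),('c2',(432,44),10),('c3',(472,284),10),('c4',(86,344),10)]:
    print(n,cast(m,'top',np.array(p)/4+[245-.4,140-.4],z).round(1))
E
```

```text
plate (array([474.2,  -2.3]), 189.0, 298.1, 10.25)
block (array([ 427.5, -306.9]), 44.6, 70.1, 69.46)
post [[448.3  14.  103. ]]
pocket [[501.6 106.   15. ]]
bolt [[ 324.3 -209.9   53. ]]
bolt [[ 313.6 -331.3   53. ]]
c1 [[539.4 159.8  10. ]]
c2 [[ 593.6 -133.4   10. ]]
c3 [[ 407.4 -165.8   10. ]]
c4 [[355.7 125.9  10. ]]
```

```bash
python3 -m inch '[[1,[0.03,0.025,0],-3.4],[1,[0.03,0.025,0],-3.4],[1,[0.03,0.025,0],-3.4],[1,[0.03,0.025,0],-3.4],[1,[0.03,0.025,0],-3.4],[1,[0.03,0.025,0],-3.4],[1,[0.03,0.025,0],-3.4],[1,[0.03,0.025,0],-3.4]]'
```

```text
time: 0.82
eef_pos: [367.5, -359.3, 231.2]
orientation: [-3.141, 0.0, -0.256]
ft_force: [0.2, -0.6, 0.6]
opening: 85.5
gripper_force: 0.0
```

```bash
python3 -m inch '[[1,[0.02,0.018,0],-2],[1,[0.02,0.017,-0.015],-2],[1,[0.02,0.017,-0.02],-2],[1,[0,0,-0.02],0],[1,[0,0,-0.015],0],[1,[0,0,0],0],[1,[0,0,0],0],[1,[0,0,0],0]]'
python3 - <<'E'
from h import *
m,im=snap('wrist','pics/w1.png')
print(bot.get_obs()['eef_pos'],m['xyz'])
E
```

```text
time: 1.48
eef_pos: [426.7, -309.4, 161.9]
orientation: [3.141, -0.001, -0.358]
ft_force: [0.1, -0.2, -0.9]
opening: 85.1
gripper_force: 0.0
[ 426.92392163 -309.76453438  162.35819242] [ 502.39643089 -338.16159541  304.90688181]
```

View pics/w1.png

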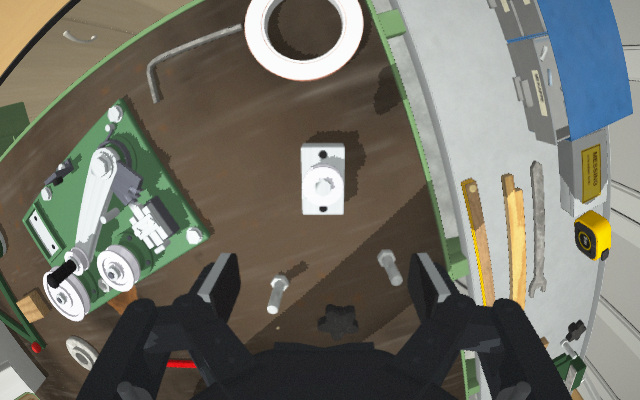

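The block is near (323,180) in the wrist view, close to square with the tool. I'll measure it with the mask cast onto z=28.

```bash
python3 - <<'E'
from h import *
m=vision.camera_model('wrist'); im=cv2.imread('pics/w1.png')
for th in (140,180,210):
  c=big(sub(im.min(2)>th,285,130,365,230))
  print(th,c.min(0),c.max(0),rect(cast(m,'wrist',c,28)))
print(cast(m,'wrist',[[302,144],[344,144],[344,214],[302,214]],28).round(1))
print(cast(m,'wrist',[[322,154],[323,209]],28).round(1))
o=bot.get_obs();print(o['eef_pos'],o['orientation'])
E
```

```text
140 [301 146] [344 214] (array([ 430.4, -310.6]), 39.6, 65.9, 69.4)
180 [301 147] [344 214] (array([ 429.9, -310.5]), 39.4, 65.0, 69.43)
210 [301 148] [343 213] (array([ 430. , -310.4]), 38.8, 63.1, 69.45)
[[ 469.4 -305.5   28. ]
 [ 456.1 -341.    28. ]
 [ 392.2 -318.4   28. ]
 [ 406.4 -280.5   28. ]]
[[ 454.4 -319.2   28. ]
 [ 404.2 -301.3   28. ]]
[ 426.92392163 -309.76453438  162.35819242] [ 3.14090512e+00 -1.79725591e-03 -3.58240984e-01]
```

```bash
python3 -m inch '[[1,[0.0035,-0.001,-0.02],0],[1,[0,0,-0.025],0],[1,[0,0,-0.025],0],[1,[0,0,-0.025],0],[1,[0,0,-0.023],0],[1,[0,0,-0.018],0],[1,[0,0,-0.012],0],[1,[0,0,0],0]]' && python3 -m inch '[[0.35,[0,0,0],0],[0.2,[0,0,0],0],[0.2,[0,0,0],0],[0.2,[0,0,0],0],[0.2,[0,0,0],0],[0.2,[0,0,0],0],[0.2,[0,0,0],0],[0.2,[0,0,0],0]]'
```

```text
time: 2.2
eef_pos: [429.1, -309.9, 12.0]
orientation: [-3.141, 0.002, -0.359]
ft_force: [0.2, -0.0, -1.3]
opening: 85.2
gripper_force: 0.0
time: 2.87
eef_pos: [430.9, -310.8, 15.0]
orientation: [3.14, -0.003, -0.358]
ft_force: [-1.0, 0.5, 6.0]
opening: 38.5
gripper_force: 61.3
```

```bash
python3 -m inch '[[0.2,[0,0,0.01],0],[0.2,[0,0,0.02],0],[0.2,[0,0,0.025],0],[0.2,[0,0,0.025],0],[0.2,[0,0,0.03],0],[0.2,[0,0,0.03],0],[0.2,[0.005,0.02,0.02],2],[0.2,[0.01,0.03,0],3]]' && python3 -m inch '[[0.2,[0.008,0.03,0],3],[0.2,[0.008,0.03,0],3],[0.2,[0.008,0.03,0],3],[0.2,[0.008,0.03,0],3],[0.2,[0.008,0.03,0],3],[0.2,[0.008,0.03,0],3],[0.2,[0.008,0.03,0],3],[0.2,[0.003,0.03,0],3]]'
```

```text
time: 3.53
eef_pos: [447.4, -263.5, 179.1]
orientation: [3.137, -0.01, -0.272]
ft_force: [1.3, 0.3, -3.2]
opening: 38.6
gripper_force: 61.1
time: 4.2
eef_pos: [504.6, -18.4, 174.2]
orientation: [3.141, -0.002, 0.151]
ft_force: [-0.4, -0.2, -2.0]
opening: 38.1
gripper_force: 61.1
```

```bash
python3 -m inch '[[0.2,[0,0.02,0],1.8],[0.2,[0,0.02,0],0],[0.2,[0,0.01,0],0],[0.2,[0,0,0],0],[0.2,[0,0,0],0],[0.2,[0,0,0],0],[0.2,[0,0,0],0],[0.2,[0,0,0],0]]'
python3 - <<'E'
from h import *
o=bot.get_obs(); print(o['eef_pos'],o['orientation'])
m,im=snap('wrist','pics/w2.png'); np.save('m2.npy',m,allow_pickle=True)
E
```

```text
time: 4.87
eef_pos: [504.0, 29.0, 173.3]
orientation: [3.141, 0.0, 0.178]
ft_force: [-0.2, -0.2, -2.8]
opening: 38.3
gripper_force: 61.1
[503.99604652  28.96790272 173.34238779] [3.14129996e+00 7.22703899e-05 1.78345707e-01]
```

View pics/w2.png

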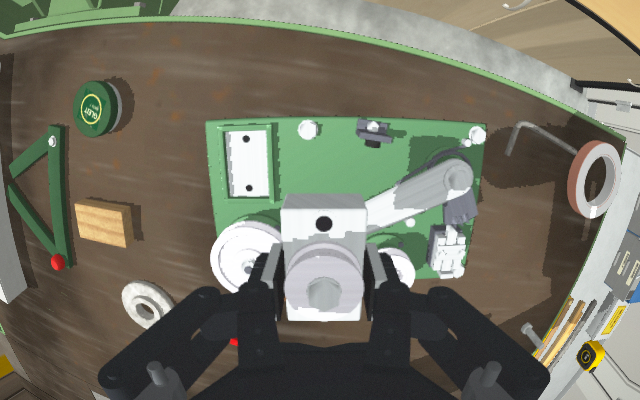

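The pocket with its white floor is clear at px (228–270, 133–197). The held block at (323,258) is square with the tool.

```bash
python3 - <<'E'
from h import *
m=np.load('m2.npy',allow_pickle=True).item(); im=cv2.imread('pics/w2.png')
c=big(sub(im.min(2)>140,215,122,282,208)); print(c.min(0),c.max(0))
b=cv2.boxPoints(cv2.minAreaRect(c)); print(b.round(1))
print('z10',cast(m,'wrist',b,10).round(1)); print('z18',cast(m,'wrist',b,18).round(1))
for z in(10,18): print(rect(cast(m,'wrist',c,z)))
h=cv2.cvtColor(im,cv2.COLOR_BGR2HSV)
g=sub((h[...,0]>40)&(h[...,0]<90)&(h[...,1]>60),195,100,500,290)
p=cv2.convexHull(big(g))[:,0]; w=cast(m,'wrist',p,10); q=rect(w); print('plate',q)
print('hexagonal corners px->w',cast(m,'wrist',[[206,122],[486,125],[470,279]],10).round(1))
# edge directions: far edge and left edge samples
cc=big(g); fe=cc[(cc[:,1]<130)&(cc[:,0]>220)&(cc[:,0]<465)]; P=cast(m,'wrist',fe,10)[:,:2]
for _ in range(3):
    l=np.polyfit(P[:,1],P[:,0],1); r=P[:,0]-np.polyval(l,P[:,1]); P=P[abs(r)<max(1,2*r.std())]
print('far edge yaw',np.degrees(np.arctan(-l[0])), 'x at y=110', np.polyval(l,110), r.std())
o=bot.get_obs(); print(np.degrees(o['orientation'][2]))
# held block top: far corners
c=big(sub(im.min(2)>150,275,185,372,325)); print(c.min(0),c.max(0))
print(cast(m,'wrist',[[281,196],[366,195]],187.5).round(1))
E
```

```text
[226 130] [269 196]
[[225.2 131.2]
 [266.5 129.3]
 [269.5 195.5]
 [228.2 197.4]]
z10 [[533.9 136.   10. ]
 [542.   93.3  10. ]
 [473.5  81.   10. ]
 [463.3 125.8  10. ]]
z18 [[535.2 133.6  18. ]
 [543.1  92.   18. ]
 [476.4  80.   18. ]
 [466.4 123.6  18. ]]
(array([503.5, 108.5]), 69.9, 43.9, 10.54)
(array([505.6, 106.8]), 68.1, 42.7, 10.54)
plate (array([504.4,   2.4]), 132.4, 298.0, 10.29)
hexagonal corners px->w [[ 540.7  158.3   10. ]
 [ 593.7 -133.6   10. ]
 [ 405.4 -180.6   10. ]]
far edge yaw 10.14274426538478 x at y=110 551.5986409244055 0.3177769045177589
10.223531849724768
[275 194] [371 321]
[[538.   54.  187.5]
 [545.1  17.2 187.5]]
```

```bash
python3 - <<'E'
from h import *
m=np.load('m2.npy',allow_pickle=True).item(); im=cv2.imread('pics/w2.png')
g=cv2.cvtColor(im,cv2.COLOR_BGR2GRAY)
print(g[186:226,300],g[186:226,350]); print(g[202,272:290],g[202,358:374]); print(g[225,272:290],g[225,358:374])
for z,r in((162,194.5),(187.5,209),(187.5,211)): print(z,cast(m,'wrist',[[282.5,r],[365.5,r]],z).round(1))
E
```

```text
[155 154 153 155 154 155 154 151 148 149 148 148 146 145 148 148 149 148
 149 150 151 148 167 217 235 244 246 248 247 248 248 247 248 248 248 248
 248 248 247 248] [150 151 152 152 151 151 151 149 147 144 146 146 149 148 147 149 150 148
 151 148 149 145 171 221 235 243 246 247 247 247 248 247 248 247 247 248
 247 248 247 248]
[179 187 125 135 149 153 153 155 153 154 156 160 162 144 144 146 145 146] [147 150 147 149 148 143 164 207 235 234 236 236 240 243 245 248]
[106 104 100  92  86  85  84  94 105 237 251 249 248 248 248 248 248 248] [249 250 249 249 249 250 247 233 218 212 179 178 178 178 178 177]
162 [[529.9  55.4 162. ]
 [537.7  12.3 162. ]]
187.5 [[532.   52.5 187.5]
 [538.6  15.9 187.5]]
187.5 [[531.1  52.3 187.5]
 [537.7  15.7 187.5]]
```

```bash
python3 -m inch '[[0.2,[0,0.02,0],0],[0.2,[0,0.025,0],0],[0.2,[0,0.02,0],0],[0.2,[0,0.0145,0],0],[0.2,[0,0,-0.02],0],[0.2,[0,0,-0.025],0],[0.2,[0,0,-0.02],0],[0.2,[0,0,-0.015],0]]' && python3 -m inch '[[0.2,[0,0,-0.015],0],[0.2,[0,0,-0.015],0],[0.2,[0,0,-0.01],0],[0.2,[0,0,-0.01],0],[0.2,[0,0,-0.005],0],[0.2,[0,0,0],0],[0.2,[0,0,0],0],[0.2,[0,0,0],0]]'
python3 - <<'E'
from h import *
o=bot.get_obs(); print(o['eef_pos'],o['orientation'],o['ft_force'])
m,im=snap('wrist'); np.save('m3.npy',m,allow_pickle=True)
cv2.imwrite('pics/w3.png',cv2.cvtColor(cv2.resize(im[60:360,180:460],None,fx=2,fy=2),cv2.COLOR_RGB2BGR))
E
```

```text
time: 5.58
eef_pos: [503.2, 109.0, 91.8]
orientation: [3.142, 0.002, 0.179]
ft_force: [-0.9, -0.1, -2.3]
opening: 38.4
gripper_force: 61.2
time: 6.25
eef_pos: [504.6, 109.6, 38.9]
orientation: [3.142, -0.001, 0.18]
ft_force: [0.1, -0.9, -3.6]
opening: 38.4
gripper_force: 61.2
[504.6397226  109.61819913  38.91355212] [ 3.14152826e+00 -1.36181819e-03  1.79868887e-01] [ 0.07358374 -0.85230326 -3.55695407]
```

View pics/w3.png

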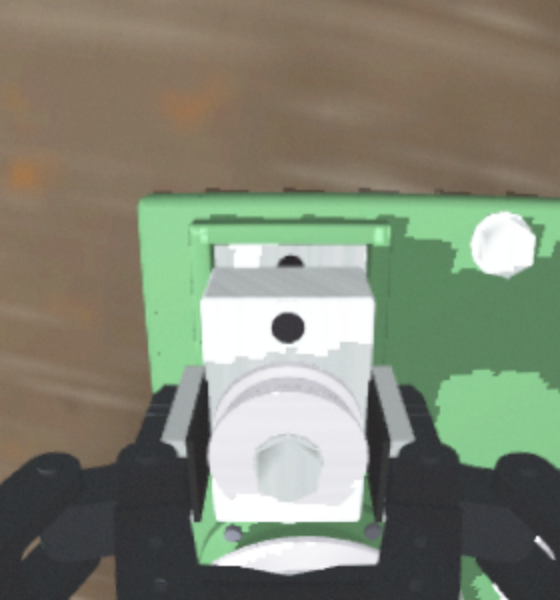

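The block hangs just above the pocket and is laterally centred (block and frame both near crop column 290). I'll check the fore-aft fit from rows 243 (wall) and 268/296 (block edges).

```bash
python3 - <<'E'
from h import *
m=np.load('m3.npy',allow_pickle=True).item()
f=lambda u,v,z:cast(m,'wrist',[u/2+180-.25,v/2+60-.25],z)[0].round(1)
a=np.radians(10.25); ex=np.array([np.cos(a),np.sin(a)]); ey=np.array([-ex[1],ex[0]])
o=bot.get_obs()['eef_pos'][:2]
for n,p in dict(frame_far_out=(291,222,18),frame_far_in=(291,243,18),frame_L=(192,235,18),frame_R=(390,235,18),blk_bot=(291,268,28),blk_top=(289,296,53),bL=(207,270,28),bR=(374,270,28),tL=(203,296,53),tR=(374,296,53)).items():
    w=f(*p); print(n,w,'ex %.1f ey %.1f'%((w[:2]-o)@ex,(w[:2]-o)@ey))
E
```

```text
frame_far_out [544.9 115.8  18. ] ex 40.6 ey -1.1
frame_far_in [539.  114.7  18. ] ex 34.6 ey -1.2
frame_L [536.5 142.   18. ] ex 37.0 ey 26.1
frame_R [546.3  88.2  18. ] ex 37.1 ey -28.5
blk_bot [535.1 114.   28. ] ex 30.7 ey -1.2
blk_top [536.6 114.9  53. ] ex 32.3 ey -0.5
bL [530.7 135.7  28. ] ex 30.2 ey 21.0
bR [538.5  92.4  28. ] ex 30.2 ey -23.0
tL [533.1 133.8  53. ] ex 32.2 ey 18.7
tR [539.9  96.2  53. ] ex 32.2 ey -19.5
```

```bash
python3 -m inch '[[0.2,[0,-0.0007,-0.002],0],[0.2,[0,0,-0.002],0],[0.2,[0,0,-0.002],0],[0.2,[0,0,-0.002],0],[0.2,[0,0,0],0],[0.2,[0,0,-0.001],0],[0.2,[0,0,0],0],[0.2,[0,0,0],0]]'; python3 - <<'E'
from h import *
o=bot.get_obs(); print(o['eef_pos'],o['ft_force'],o['wrist_torque'])
E
```

```text
time: 6.97
eef_pos: [504.0, 108.9, 29.2]
orientation: [-3.142, 0.0, 0.18]
ft_force: [0.4, 0.4, -2.6]
opening: 38.9
gripper_force: 61.2
[503.95403769 108.88097371  29.24116545] [ 0.39334026  0.3892099  -2.62916607] [-0.04442124  0.00745595 -0.01607511]
```

```bash
python3 -m inch '[[0.2,[0,0,-0.002],0],[0.2,[0,0,-0.001],0],[0.2,[0,0,-0.001],0],[0.2,[0,0,-0.001],0],[0.2,[0,0,-0.0005],0],[0.2,[0,0,0],0],[0.2,[0,0,0],0],[0.2,[0,0,0],0]]'; python3 - <<'E'
from h import *
o=bot.get_obs(); print(o['eef_pos'],o['ft_force'],o['wrist_torque'])
E
```

```text
time: 7.63
eef_pos: [503.9, 108.9, 24.9]
orientation: [3.142, -0.0, 0.18]
ft_force: [-3.1, -0.9, 9.4]
opening: 38.2
gripper_force: 62.6
[503.85250423 108.85762616  24.93424522] [-3.11037031 -0.93336606  9.40212376] [-0.11198542  0.44940771 -0.00278883]
```

```bash
python3 -m inch '[[0.5,[0,0,0],0],[0.7,[0,0,0],0],[0.9,[0,0,0],0],[0.9,[0,0,0],0],[0.9,[0,0,0],0],[0.9,[0,0,0],0],[0.9,[0,0,0.01],0],[0.9,[0,0,0.02],0]]' && python3 -m inch '[[0.9,[0,0,0.03],0],[0.9,[0,0,0.03],0],[0.9,[0,0,0.03],0],[0.9,[0,0,0.03],0],[0.9,[0,0,0.02],0],[0.9,[0,0,0],0],[0.9,[0,0,0],0],[0.9,[0,0,0],0]]'
python3 - <<'E'
from h import *
m,im=snap('wrist'); np.save('m4.npy',m,allow_pickle=True); cv2.imwrite('pics/w4.png',cv2.cvtColor(im,cv2.COLOR_RGB2BGR))
cv2.imwrite('pics/w4c.png',cv2.cvtColor(cv2.resize(im[90:330,180:480],None,fx=2.5,fy=2.5),cv2.COLOR_RGB2BGR))
E
```

```text
time: 8.3
eef_pos: [501.9, 108.6, 52.5]
orientation: [-3.141, 0.005, 0.18]
ft_force: [0.5, -0.3, 0.1]
opening: 77.5
gripper_force: 0.0
time: 8.97
eef_pos: [503.2, 108.8, 193.5]
orientation: [-3.142, 0.001, 0.18]
ft_force: [-0.7, 0.2, -0.8]
opening: 77.0
gripper_force: 0.0
```

View pics/w4c.png

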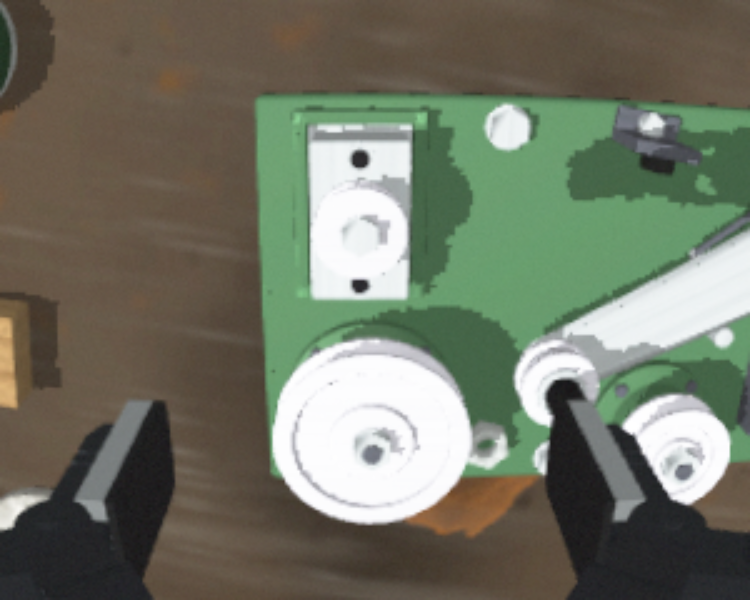

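The block looks square inside the frame at crop (360,210). I'll check its height and centre numerically, and locate the post (crop about (565,390), partly behind a finger).

```bash
python3 - <<'E'
from h import *
m=np.load('m4.npy',allow_pickle=True).item()
f=lambda u,v,z:cast(m,'wrist',[u/2.5+180-.3,v/2.5+90-.3],z)[0].round(1)
a=np.radians(10.25); ex=np.array([np.cos(a),np.sin(a)]); ey=np.array([-ex[1],ex[0]]); o=np.array([503.4,108.4])
for n,p in dict(tFL=(308,138,38),tFR=(412,138,38),tNL=(311,299,38),tNR=(409,299,38),frameFL=(294,111,18),frameFR=(428,111,18),frNL=(298,296,18),floorFL=(314,122,18),plateFL=(258,97,10)).items():
    w=f(*p); print(n,w,'ex %.1f ey %.1f'%((w[:2]-o)@ex,(w[:2]-o)@ey))
print(m['xyz'],f(565,390,80))
E
```

```text
tFL [532.6 134.3  38. ] ex 33.3 ey 20.3
tFR [539.8  94.5  38. ] ex 33.3 ey -20.2
tNL [466.8 122.3  38. ] ex -33.5 ey 20.2
tNR [474.   82.5  38. ] ex -33.5 ey -20.3
frameFL [539.5 142.6  18. ] ex 41.6 ey 27.2
frameFR [549.3  88.2  18. ] ex 41.6 ey -28.0
frNL [459.4 128.2  18. ] ex -39.8 ey 27.3
floorFL [536.3 133.7  18. ] ex 36.9 ey 19.0
plateFL [541.8 159.2  10. ] ex 46.8 ey 43.2
[582.88979495 123.0822077  336.35106388] [463.2  21.5  80. ]
```

```bash
python3 - <<'E'
from h import *
o=bot.get_obs(); print(o['q'],o['orientation'],o['eef_pos'])
E
```

```text
[ 1.30797770e-01  2.58347195e-01  1.68458702e+00 -1.63906221e-05
  1.20101944e+00  1.52168918e+00] [-3.14149201e+00  2.35890499e-03  1.79910974e-01] [502.78959937 108.69922212 192.84149366]
```

```bash
python3 -m inch '[[1,[-0.004,-0.006,0],6.8],[1,[-0.004,-0.006,0],6.8],[1,[-0.004,-0.006,0],6.8],[1,[-0.004,-0.006,0],6.8],[1,[-0.004,-0.006,0],6.8],[1,[-0.004,-0.006,0],6.8],[1,[-0.004,-0.006,0],6.8],[1,[-0.004,-0.006,0],6.8]]' && python3 -m inch '[[1,[-0.003,-0.006,0],6.8],[1,[-0.003,-0.006,0],6.8],[1,[-0.003,-0.006,0],6.8],[1,[-0.003,-0.006,0],6.8],[1,[-0.003,-0.006,0],6.8],[1,[-0.003,-0.006,0],6.8],[1,[-0.003,-0.006,0],6.8],[1,[0,-0.005,0],6.8]]'&& python3 -m inch '[[1,[0,0,0],6.8],[1,[0,0,0],0],[1,[0,0,0],0],[1,[0,0,0],0],[1,[0,0,0],0],[1,[0,0,0],0],[1,[0,0,0],0],[1,[0,0,0],0]]'
python3 - <<'E'
from h import *
o=bot.get_obs(); print(o['eef_pos'],o['q'])
m,im=snap('wrist','pics/w5.png'); np.save('m5.npy',m,allow_pickle=True)
E
```

```text
time: 9.68
eef_pos: [470.4, 60.5, 192.0]
orientation: [-3.138, 0.002, 1.135]
ft_force: [0.9, -0.1, 0.0]
opening: 85.2
gripper_force: 0.0
time: 10.35
eef_pos: [448.9, 13.6, 192.0]
orientation: [-3.137, -0.003, 2.085]
ft_force: [-0.4, 0.0, 0.4]
opening: 85.1
gripper_force: 0.0
time: 11.02
eef_pos: [451.0, 14.0, 193.8]
orientation: [-3.142, -0.0, 2.197]
ft_force: [0.3, 0.3, -0.2]
opening: 85.0
gripper_force: 0.0
[450.95434104  13.97689654 193.79185513] [-6.26792651e-02  1.69806293e-01  1.80568311e+00 -1.04546544e-05
  1.16613564e+00 -6.89089310e-01]
```

View pics/w5.png

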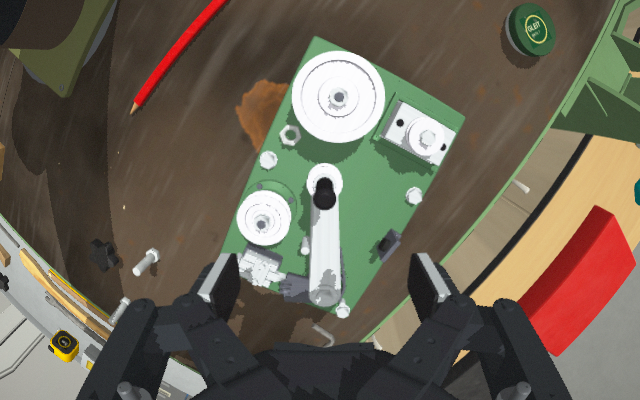

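The post cap is at px (325,199), with the arm straight behind it, and the block is seated at (425,135).

```bash
python3 - <<'E'
from h import *
m=np.load('m5.npy',allow_pickle=True).item(); im=cv2.imread('pics/w5.png')
k=big(sub(im.max(2)<60,305,165,345,220)); print(k.min(0),k.max(0))
c,r=cv2.minEnclosingCircle(k[k[:,1]>187]); print(c,r)
print(cast(m,'wrist',[c],103).round(1), cast(m,'wrist',[325,183],60).round(1))
E
```

```text
[313 178] [335 208]
(324.0, 196.8000030517578) 11.89295768737793
[[449.2  16.  103. ]] [[450.5  15.8  60. ]]
```

```bash
python3 -m inch '[[1,[-0.001,0.0015,-0.02],0],[1,[0,0,-0.025],0],[1,[0,0,-0.025],0],[1,[0,0,-0.02],0],[1,[0,0,-0.017],0],[1,[0,0,-0.012],0],[1,[0,0,-0.008],0],[1,[0,0,0],0]]' && python3 -m inch '[[0.5,[0,0,0],0],[0.3,[0,0,0],0],[0.1,[0,0,0],0],[0,[0,0,0],0],[0,[0,0,0],0],[0,[0,0,0],0],[0,[0,0,0],0],[0,[0,0,0],0]]'
```

```text
time: 11.73
eef_pos: [448.9, 15.5, 65.5]
orientation: [-3.139, -0.002, 2.197]
ft_force: [-0.5, -0.1, 0.4]
opening: 85.5
gripper_force: 0.0
time: 12.4
eef_pos: [450.6, 15.5, 67.4]
orientation: [3.14, 0.001, 2.197]
ft_force: [-1.3, 1.6, 6.2]
opening: 14.4
gripper_force: 58.4
```

```bash
python3 -m inch '[[0,[0.0043,0.003,0],-2.15],[0,[0.0044,0.0029,0],-2.15],[0,[0.0045,0.0027,0],-2.15],[0,[0.0046,0.0025,0],-2.15],[0,[0.0047,0.0023,0],-2.15],[0,[0.0048,0.0022,0],-2.15],[0,[0.0049,0.002,0],-2.15],[0,[0.0049,0.0018,0],-2.15]]' && python3 -m inch '[[0,[0.005,0.0016,0],-2.15],[0,[0.0051,0.0014,0],-2.15],[0,[0.0051,0.0012,0],-2.15],[0,[0.0052,0.0011,0],-2.15],[0,[0.0052,0.0008,0],-2.15],[0,[0.0052,0.0006,0],-2.15],[0,[0,0,0],0],[0,[0,0,0],0]]'
```

```text
time: 13.07
eef_pos: [484.7, 33.8, 67.4]
orientation: [-3.137, 0.001, 1.898]
ft_force: [-7.3, -4.5, 12.9]
opening: 14.6
gripper_force: 59.3
time: 13.73
eef_pos: [515.8, 41.5, 67.4]
orientation: [-3.138, -0.0, 1.673]
ft_force: [-6.0, -0.3, 11.5]
opening: 14.5
gripper_force: 59.1
```

```bash
python3 -m inch '[[0,[0.004,0.0003,0],-1.6],[0,[0.003,0.0002,0],-1.4],[0,[0.003,0.0001,0],-1.3],[0,[0.002,0,0],0],[0,[0,0,0],0],[0,[0,0,0],0],[0,[0,0,0],0],[0,[0,0,0],0]]'; python3 - <<'E'
from h import *
o=bot.get_obs(); print(o['eef_pos'],o['ft_force'])
m,im=snap('wrist'); cv2.imwrite('pics/w6.png',cv2.cvtColor(im,cv2.COLOR_RGB2BGR))
E
```

```text
time: 14.4
eef_pos: [526.9, 42.5, 67.4]
orientation: [-3.137, -0.0, 1.598]
ft_force: [-7.0, 1.6, 11.6]
opening: 14.0
gripper_force: 59.2
[526.936213    42.49542475  67.36784497] [-6.95607872  1.64848427 11.58112643]
```

View pics/w6.png

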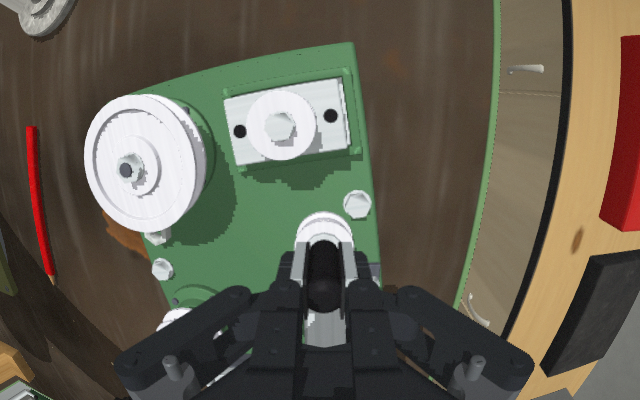

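The post is held between the fingers at (322,270) and the block is still seated. I'll press a little further, until the force shows the rubber stop.

```bash
python3 -m inch '[[0,[0.001,0,0],0],[0,[0.001,0,0],0],[0,[0.001,0,0],0],[0,[0,0,0],0],[0,[0,0,0],0],[0,[0,0,0],0],[0,[0,0,0],0],[0,[0,0,0],0]]'
```

```text
time: 15.12
eef_pos: [529.1, 42.6, 67.3]
orientation: [-3.136, -0.001, 1.598]
ft_force: [-8.8, 1.8, 13.1]
opening: 14.6
gripper_force: 59.5
```

```bash
python3 -m inch '[[0,[0.001,0,0],0],[0,[0.001,0,0],0],[0,[0.001,0,0],0],[0,[0,0,0],0],[0,[0,0,0],0],[0,[0,0,0],0],[0,[0,0,0],0],[0,[0,0,0],0]]'
```

```text
time: 15.78
eef_pos: [529.9, 42.6, 67.3]
orientation: [-3.132, -0.001, 1.597]
ft_force: [-13.2, 2.3, 16.8]
opening: 14.4
gripper_force: 60.2
```

```bash
python3 -c "
from bench import workorder
print(workorder.hand_in())"
```

```text
the job is handed in; nothing more can be done
None
```

The job is handed in: the idler block sits home in its pocket and let go, roller up, and the gripper is holding the tensioner arm pressed back against its rubber stop, going by the force rise and stall at the expected position; hand-in returned no verdict.

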